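# Cap the pots and close the carrier

### The arm

A 6-joint arm with a two-finger parallel gripper is mounted at the origin on a cart in front of the work surface, level with it; the furniture and walls round the work are solid. World frame = base frame: x ahead of the robot, y to its left, z up, the work surface at z = 0. Lengths are in m, angles in rad, forces in N, time in s.
With the tool pointing down it reaches from about 0.375 to 0.975 m from the base axis. Payload 3.8 kg.
Tool frame: the origin (TCP) lies midway between the tips of the shut fingers; the grasp point (between the pads) lies 19 mm behind it; z points along the fingers, y is the line along which they close (so a half turn about z gives the same grasp; the last joint's range is limited). The gripper opens to 85 mm and grips with 20 to 120 N. Pads are 22 mm wide; open, the fingers measure 114 mm over their backs; the gripper's body (76 mm by 85 mm) begins 54 mm behind the grasp point. The pads swing forward as they close: fully open they stand 13 mm farther back than shut.
Start: joints at [-1.354, 0.264, 1.604, -0, 1.274, -0.037], TCP at [0.169, -0.653, 0.231] pointing down, gripper open.
Joint ranges: [-2.63, 2.63], [-0.94, 2.18], [0.31, 2.57], [-1.31, 4.45], [0, 2.66], [-2.55, 2.55]. Speed limits (rad/s): [2.57, 2.57, 3.14, 3.14, 3.14, 3.14].

### API

Orientations are given as a rotation vector (axis times angle).
In Python, from workcell import bot, cams gives the robot as it stands.
- The arm moves only by the tool play_rows, never from a script. Its argument "rows" is a list of rows, each a list of 2 entries, a list of its own where there are three numbers: the shift along the tool's x, y, z scaled (see below), then the turn, a rotation vector about the tool's x, y, z scaled (see below). A call has 1 to 20 rows; each row is the pose to reach, as a shift and turn from the pose commanded when the call began, along the tool's axes at that moment; what a row does not reach only later rows make up. The controller multiplies each number of a shift by 250 mm and each number of a turn by 45 degrees. A row lasts 1/12 s, in which the tool goes at most 41.7 mm and 7.16 degrees, less where a joint would pass 70% of its speed; a pose out of reach is approached as far as the arm can. A call with a number of a shift or a turn outside -1 to 1 is refused whole. A call with a gripper value outside its range is refused whole. "claw" is the opening, from -1 (shut) to 1 (fully open), set as the call begins (left out, the last holds). The fingers move at their own pace and stop on an object; "newtons" is the grip in N (left out, the last holds). Time passes only in rows, so rows that repeat a pose let the fingers close. It gives the time, the measured TCP pose, the force, the opening and the grip force at its end, in the units of the state.
- bot.read_state(): the state, without advancing time (a new reading comes with each control period).
- cams.read_camera(name): name is "scene" or "top" or "wrist"; returns a dict with "image" (400x640x3 uint8, red, green, blue), "K" (3x3 intrinsics, pixels), "k1" (the pictures are not rectified: a ray, as slopes to the right and down, at radius r is drawn at 1 + k1 r^2 times it, then the intrinsics apply), "T" (4x4, takes a point from camera to world coordinates); the wrist camera has in their place "mount" (4x4, takes a point from camera to tool coordinates, whose origin is the TCP and whose axes are the flange's). Camera axes: x right, y down, z forward; pixel columns grow to the right and rows downward; lengths in m; the calibration is good to about 2 mm. A picture is of the moment at which its call begins: read the wrist's pose just before it. There is no depth.
- bot.finish_job(): hands the job in; it is judged then, once.
The state is a dict: "time": time; "q": joint angles; "joint_vel": joint speeds; "joint_torque": joint torques, N m; "tool_pos": TCP position; "tcp_rot": TCP orientation; "wrist_force": force on the tool from outside, world axes, zero at the start; "torque": the same for the moment, N m; "width": opening from 0.0 (shut) to 1.0 (fully open); "grip_force": force on a finger pad.
Only numpy, scipy, OpenCV 4.12 (cv2) and the standard library are available. Lean on these libraries where they do the work, as an engineer would, in place of code of your own. Each camera call takes 0.05 s, during which the arm holds its last target. There are 200 camera calls.

### The job

Not all of the three push-on caps in the open wooden carrier have been pushed home: press down every one that stands proud until it is fully seated on its pot. Then enter the loose white lid into the carrier's grooves from its open, flared end and slide it in until it meets the closed end. Leave the lid shut and lying in its grooves, and leave the other things on the table where they are.

Things in the scene. Friction and masses are not known exactly. Their poses are not given: they have to be found in the camera images.
- box: Narrow wooden carrier fixed to the worktop, 76 mm wide (y), its x from -128 to +83 mm, 55 mm high. Origin: centre of the pot bay, on the worktop. +x is the way the lid slides shut. Pot bay 52 mm wide (y), open above. The wall tops, |y| = 26 to 38 mm, are ledges at z = 43 mm on which the lid slides. The closed end at x = +78 mm, 55 mm high, stops the lid.
- box_mouth (a point): middle of the open end of the grooves, at x = -78, y = 0, z = 43 mm of the box; axes as the box's. From here to the closed end, metal lips (underside z = 51, top z = 55 mm, |y| = 26 to 38 mm) cover the ledges: the lid can only enter here. Groove 66 mm wide, 8 mm high.
- box_guides (a point): middle of the loading place in front of the mouth, at x = -103, y = 0, z = 43 mm of the box. From x = -128 to -78 mm the ledges are open above, between metal guides (top z = 52 mm) that flare from 66 mm apart at the mouth to about 84 mm at the outer end (93 mm over their outsides); the lid's front can be laid down there.
- lid: Loose white board 156 x 62 x 5 mm (x, y, z), about 120 g, flat on the worktop, the same end for end. Origin: centre of its underside. A dark wooden grip bar stands on its middle: 12 mm thick along x, 34 mm long along y, top 23 mm above the underside. Home when its origin is at x = 0, y = 0, z = 43 mm in the box's frame. An unseated cap bars its way.
- lid_bar (a point): centre of the top of the lid's grip bar, 23 mm above the underside; axes as the lid's
- cap_a_top (a point): centre of the top of the round grey cap with a white disc on top, 45 mm across, of pot a; the pots stand at x = -50, 0 and +50 mm of the box, in any order. Seated, the top is 40 mm above the worktop; unseated, 5 to 8 mm higher. It moves straight down under about 5 N, stops hard when seated and stays where it is left.
- cap_b_top (a point): the same on pot b
- cap_c_top (a point): the same on pot c
- cap_a (a joint): how far the cap of pot a is pressed down, m: 0 = 8 mm proud, 0.008 = fully seated
- cap_b (a joint): the same for pot b
- cap_c (a joint): the same for pot c
- tape: bystander: roll of masking tape, 98 mm across, 24 mm high, origin under its centre
- clamp: bystander: small spring clamp lying flat, 58 x 102 x 26 mm
- bowl: bystander: small speckled bowl, 78 mm across, 42 mm high
- pot_jar: bystander: screw-lid jar, 46 mm across and high
- bottle: bystander: slim bottle with a pointed nozzle, 42 mm across, 117 mm high
- eraser: bystander: eraser, 23 x 42 x 13 mm
- tin: bystander: flat black tin, 66 x 119 x 23 mm
There are look-alikes about, which are no part of the job. Leave any purple look-alike of the part that bears cap_b_top alone.

How it is judged:
By the outcome, as a careful person would: the job done as asked, in the order asked, and still so for the second after the job is handed in, with the robot touching nothing.
It also fails if it takes over 61 s, if anything falls off the work surface, if the arm or the gripper's body presses on something with over 40 N, if the wrist force passes 120 N, or if a joint passes its speed limit or range.

## Working session

There is one attempt and no reset: what is moved stays moved. The work goes in short steps, Python scripts to look and compute and a tool call to move; the robot and the scene stay as the last step left them, time stands still between calls to the robot, and variables do not carry over. Pictures are saved under pics/ and viewed, at most 10 in all, crops included, and the job is handed in when it is done.

Besides the shell and the picture viewer there is one more tool, called after ">>>" as name(argument=value, ...), one argument or row to a line, values as JSON. play_rows: Moves the arm, as the interface text tells. Its arguments: {"type":"object","properties":{"rows":{"type":"array","items":{"type":"array"}},"claw":{"type":"number"},"newtons":{"type":"number"}},"required":["rows"]}

```bash
mkdir -p pics; ls; cat > h.py <<'E'
import numpy as np, cv2
from scipy.spatial.transform import Rotation as R
from workcell import bot, cams
def grab(name, fn=None):
    s=bot.read_state(); d=cams.read_camera(name)
    if 'T' not in d:
        T=np.eye(4); T[:3,:3]=R.from_rotvec(s['tcp_rot']).as_matrix(); T[:3,3]=s['tool_pos']
        d['T']=T@np.array(d['mount'])
    d['img']=cv2.cvtColor(np.array(d['image']),cv2.COLOR_RGB2BGR)
    if fn: cv2.imwrite('pics/'+fn,d['img'])
    return d
def ray(d,uv):
    k=d['k1']; K=np.array(d['K'])
    p=cv2.undistortPoints(np.array(uv,float).reshape(-1,1,2),K,np.array([k,0,0,0.])).reshape(-1,2)
    v=np.c_[p,np.ones(len(p))]@np.array(d['T'])[:3,:3].T
    return np.array(d['T'])[:3,3],v
def onz(d,uv,z):
    o,v=ray(d,uv); return o+v*((z-o[2])/v[:,2])[:,None]
def proj(d,P):
    T=np.linalg.inv(np.array(d['T'])); P=np.atleast_2d(P)
    return cv2.projectPoints(P.reshape(-1,1,3),cv2.Rodrigues(T[:3,:3])[0],T[:3,3],np.array(d['K']),np.array([d['k1'],0,0,0.]))[0].reshape(-1,2)
def tri(d1,u1,d2,u2):
    o1,v1=ray(d1,[u1]);o2,v2=ray(d2,[u2]);v1=v1[0];v2=v2[0]
    t=np.linalg.lstsq(np.c_[v1,-v2],o2-o1,rcond=None)[0]
    a=o1+v1*t[0];b=o2+v2*t[1];return (a+b)/2,np.linalg.norm(a-b)
E
python3 - <<'E'
from h import *
for n in('scene','top'):
    d=grab(n,n+'0.png'); print(n,np.round(d['T'],3).tolist(),np.round(d['K'],1).tolist(),d['k1'])
s=bot.read_state();print(s)
print(np.round(cams.read_camera('wrist')['mount'],3).tolist())
E
```

```text
pics
scene [[0.999, 0.037, -0.014, 0.562], [0.036, -0.703, 0.711, -0.86], [0.016, -0.711, -0.703, 0.948], [0.0, 0.0, 0.0, 1.0]] [[395.3, 0.0, 314.5], [0.0, 395.3, 197.2], [0.0, 0.0, 1.0]] -0.07273514945567806
top [[-0.022, -0.997, 0.078, 0.463], [-0.999, 0.024, 0.023, 0.01], [-0.025, -0.077, -0.997, 0.999], [0.0, 0.0, 0.0, 1.0]] [[365.1, 0.0, 318.7], [0.0, 365.1, 200.4], [0.0, 0.0, 1.0]] -0.04107349091945456
{'time': 0.1, 'q': array([-1.35390199e+00,  2.64672729e-01,  1.60528910e+00,  3.87215005e-05,
        1.27369791e+00, -3.68907648e-02]), 'joint_vel': array([-6.43667504e-05, -3.70719691e-04, -4.24782428e-03,  1.36690615e-03,
        6.38764662e-04, -1.68505365e-03]), 'joint_torque': array([ 6.34952357e-04, -5.16709971e+01, -3.68589556e+01, -1.12760240e-04,
        6.27365152e-03,  3.37112021e-05]), 'tool_pos': array([ 0.16934136, -0.65270615,  0.23006205]), 'tcp_rot': array([-3.11429083e+00, -3.97297087e-01,  2.33780506e-04]), 'wrist_force': array([ 0.38157627, -0.2049547 ,  0.09752026]), 'torque': array([ 0.04168381, -0.01274232, -0.06496642]), 'grip_force': 0.0, 'width': 1.0003178279138836}
[[0.0, -0.948, -0.318, 0.083], [1.0, 0.0, -0.0, 0.001], [0.0, -0.318, 0.948, -0.142], [0.0, 0.0, 0.0, 1.0]]
```

View pics/top0.png

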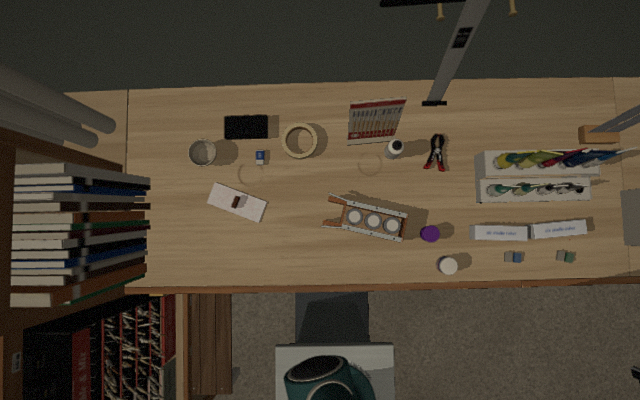

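View pics/scene0.png

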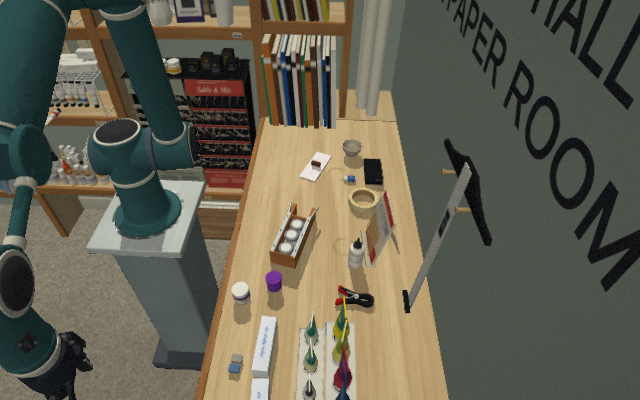

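The top view shows the lid at about (238,202) with its bar at (237,202). The carrier runs from its flared end at about (328,212) to its closed end at about (405,225). Its caps are at (355,216), (373,221) and (391,226), and a purple look-alike is at (430,234). The scene view agrees with this.

```bash
python3 - <<'E'
from h import *
d=grab('top'); np.set_printoptions(precision=4,suppress=True)
print('caps',onz(d,[[355,216],[373,221],[391,226]],.043))
im=d['img']; hsv=cv2.cvtColor(im,cv2.COLOR_BGR2HSV)
x0,y0,x1,y1=195,170,285,235
m=((hsv[...,1]<60)&(hsv[...,2]>110)).astype('uint8')*255
z=np.zeros_like(m); z[y0:y1,x0:x1]=m[y0:y1,x0:x1]
c=max(cv2.findContours(z,0,2)[0],key=cv2.contourArea); r=cv2.minAreaRect(c); print(r)
b=onz(d,cv2.boxPoints(r),.005);print(b,b.mean(0))
e=b[1]-b[0];f=b[2]-b[1];print(np.linalg.norm(e),np.linalg.norm(f))
s=bot.read_state();Rm=R.from_rotvec(s['tcp_rot']).as_matrix();print(Rm)
print('bottle etc', onz(d,[[430,234],[448,265],[395,148]],.05))
E
```

```text
caps [[ 0.4943 -0.0624  0.043 ]
 [ 0.4802 -0.1089  0.043 ]
 [ 0.4661 -0.1553  0.043 ]]
((236.26031494140625, 202.023193359375), (55.9289436340332, 22.543886184692383), 21.03750991821289)
[[0.5421 0.3437 0.005 ]
 [0.6001 0.3211 0.005 ]
 [0.5408 0.176  0.005 ]
 [0.4836 0.1989 0.005 ]] [0.5416 0.2599 0.005 ]
0.06223590506613766 0.15669734877116961
[[ 0.968   0.2511 -0.0003]
 [ 0.2511 -0.968   0.0014]
 [ 0.     -0.0014 -1.    ]]
bottle etc [[ 0.4431 -0.254   0.05  ]
 [ 0.3627 -0.2969  0.05  ]
 [ 0.6704 -0.1724  0.05  ]]
```

>>> play_rows(
  rows=[
    [[0.9,-0.9,-0.04],[0,0,-1]],
    [[0.9,-0.9,-0.04],[0,0,-1]],
    [[0.9,-0.9,-0.04],[0,0,-1]],
    [[0.9,-0.9,-0.04],[0,0,-1]],
    [[0.9,-0.9,-0.04],[0,0,-1]],
    [[0.9,-0.9,-0.04],[0,0,-1]],
    [[0.9,-0.9,-0.04],[0,0,-1]],
    [[0.9,-0.9,-0.04],[0,0,-1]],
    [[0.9,-0.9,-0.04],[0,0,-1]],
    [[0.9,-0.9,-0.04],[0,0,-1]],
  ],
  claw=1,
)

```text
time: 1.03
tool_pos: [0.3314, -0.378, 0.2415]
tcp_rot: [2.724, 1.564, -0.0]
wrist_force: [-0.3, -0.3, 0.3]
width: 1.004
grip_force: 0.0
```

```bash
cat >> h.py <<'E'
def plan(p,yaw):
    "shift/turn in call units to world TCP p and tool-x yaw (deg), pointing straight down"
    s=bot.read_state(); M=R.from_rotvec(s['tcp_rot']); a=np.radians(yaw)
    D=R.from_matrix(np.array([[np.cos(a),np.sin(a),0],[np.sin(a),-np.cos(a),0],[0,0,-1]]))
    print('pos',np.round(s['tool_pos'],4),'F',np.round(s['wrist_force'],1),'t',round(s['time'],2),'q',np.round(s['q'],2))
    print('shift',np.round(M.inv().apply(np.array(p)-s['tool_pos'])/.25,4),'turn',np.round((M.inv()*D).as_rotvec(degrees=True)/45,4))
E
python3 - <<'E'
from h import *
plan([.50,-.11,.25],163)
E
```

```text
pos [ 0.3314 -0.378   0.2415] F [-0.3 -0.3  0.3] t 1.03 q [-0.9  -0.07  1.95 -0.    1.26 -0.37]
shift [ 1.266   0.0419 -0.0349] turn [-2.0000e-04  1.0000e-03 -2.2951e+00]
```

>>> play_rows(
  rows=[
    [[0.9,0,-0.03],[0,0,-1]],
    [[0.9,0,-0.03],[0,0,-1]],
    [[0.9,0,-0.03],[0,0,-1]],
    [[0.9,0,-0.03],[0,0,-1]],
    [[0.9,0,-0.03],[0,0,-1]],
    [[0.9,0,-0.03],[0,0,-1]],
    [[0.9,0,-0.03],[0,0,-1]],
    [[0.9,0,-0.03],[0,0,-1]],
  ],
)

```text
time: 1.7
tool_pos: [0.4454, -0.1854, 0.2487]
tcp_rot: [1.92, 2.487, -0.001]
wrist_force: [-0.0, -1.0, -0.1]
width: 0.999
grip_force: 0.0
```

```bash
python3 - <<'E'
from h import *
plan([.50,-.11,.25],163)
E
```

```text
pos [ 0.4454 -0.1854  0.2487] F [-0.  -1.  -0.1] t 1.7 q [-0.45 -0.12  1.98 -0.    1.28 -0.7 ]
shift [ 0.2364  0.2876 -0.0054] turn [-8.0000e-04  3.0000e-04 -1.2965e+00]
```

>>> play_rows(
  rows=[
    [[0.24,0.29,0],[0,0,-1]],
    [[0.24,0.29,0],[0,0,-1]],
    [[0.24,0.29,0],[0,0,-1]],
    [[0.24,0.29,0],[0,0,-1]],
    [[0.24,0.29,0],[0,0,-1]],
    [[0.24,0.29,0],[0,0,-1]],
    [[0.24,0.29,0],[0,0,-1]],
    [[0.24,0.29,0],[0,0,-1]],
  ],
)

```text
time: 2.37
tool_pos: [0.4998, -0.1106, 0.2485]
tcp_rot: [-0.829, -3.03, 0.001]
wrist_force: [-0.6, -0.5, -0.8]
width: 1.001
grip_force: 0.0
```

>>> play_rows(
  rows=[
    [[0,0,0],[0,0,-0.3]],
    [[0,0,0],[0,0,-0.3]],
    [[0,0,0],[0,0,-0.3]],
    [[0,0,0],[0,0,-0.3]],
  ],
)

```text
time: 2.7
tool_pos: [0.4999, -0.11, 0.2487]
tcp_rot: [-0.473, -3.106, 0.0]
wrist_force: [0.1, -0.1, 0.1]
width: 1.001
grip_force: 0.0
```

```bash
python3 - <<'E'
from h import *
plan([.50,-.11,.25],163)
d=grab('wrist','w1.png')
np.savez('w1',T=d['T'],K=d['K'],k1=d['k1'],img=d['img'])
E
```

```text
pos [ 0.4999 -0.11    0.2487] F [ 0.1 -0.1  0.1] t 2.7 q [-0.27 -0.06  1.93 -0.    1.27 -1.53]
shift [-0.0006  0.     -0.0053] turn [-0.0003 -0.0002 -0.0071]
```

View pics/w1.png

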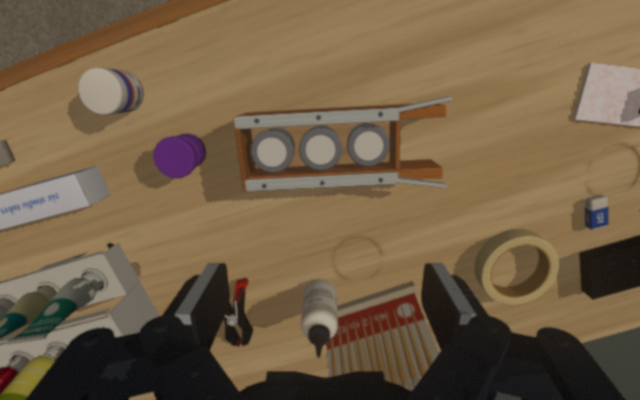

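The wrist view shows the carrier from about (240,150), its closed end, to about (445,145), its flares. The caps are at (272,150), (320,148) and (368,145). Next I take two closer views to measure stereo heights.

>>> play_rows(
  rows=[
    [[0.1,0.28,0.2],[0,0,0]],
    [[0.1,0.28,0.2],[0,0,0]],
    [[0.1,0.28,0.2],[0,0,0]],
    [[0.1,0.28,0.2],[0,0,0]],
    [[0.1,0.28,0.2],[0,0,0]],
  ],
)

```text
time: 3.17
tool_pos: [0.4965, -0.0348, 0.1988]
tcp_rot: [-0.464, -3.107, 0.001]
wrist_force: [-0.4, -0.3, 0.0]
width: 1.0
grip_force: 0.0
```

```bash
python3 - <<'E'
from h import *
d=grab('wrist','w2.png')
np.savez('w2',T=d['T'],K=d['K'],k1=d['k1'],img=d['img'])
E
```

>>> play_rows(
  rows=[
    [[0,-0.56,0],[0,0,0]],
    [[0,-0.56,0],[0,0,0]],
    [[0,-0.56,0],[0,0,0]],
    [[0,-0.56,0],[0,0,0]],
    [[0,-0.56,0],[0,0,0]],
    [[0,-0.56,0],[0,0,0]],
  ],
)

```text
time: 3.72
tool_pos: [0.4561, -0.1705, 0.2001]
tcp_rot: [0.47, 3.104, -0.001]
wrist_force: [0.3, 0.1, 0.1]
width: 0.996
grip_force: 0.0
```

```bash
python3 - <<'E'
from h import *
d=grab('wrist','w3.png')
np.savez('w3',T=d['T'],K=d['K'],k1=d['k1'],img=d['img'])
a=cv2.imread('pics/w2.png');cv2.imwrite('pics/w23.png',np.vstack([a[20:300],d['img'][20:300]]))
E
```

```text
(no output)
```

View pics/w23.png

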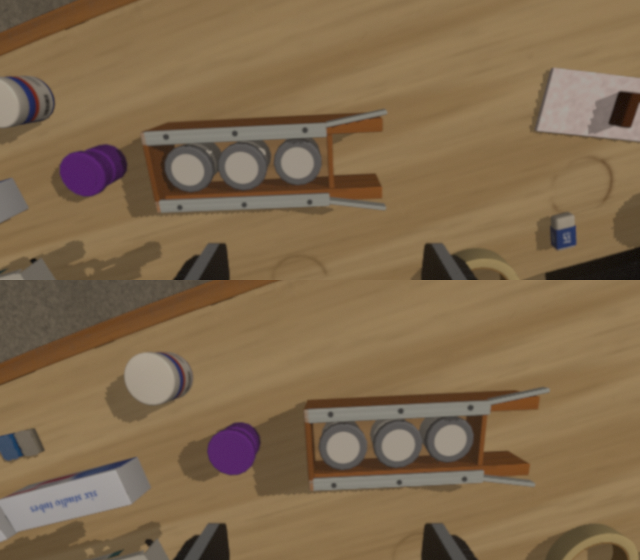

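The caps show as white discs at about (190,189), (243,186) and (298,181) in view w2, and at (343,186), (398,182) and (450,178) in w3. The grey lips with their rivets are clear in both, so I triangulate from those.

```bash
cat > m.py <<'E'
from h import *
np.set_printoptions(precision=4,suppress=True)
def ld(n): z=np.load(n+'.npz'); return {k:z[k] if k!='k1' else float(z[k]) for k in z.files}
A,B=ld('w2'),ld('w3')
def disc(d,uv):
    r=22;x,y=uv;g=cv2.cvtColor(d['img'],cv2.COLOR_BGR2GRAY)
    p=g[y-r:y+r+1,x-r:x+r+1]; t,m=cv2.threshold(p,0,255,cv2.THRESH_BINARY+cv2.THRESH_OTSU)
    hi=np.median(p[m>0]); ring=np.percentile(p,35)
    m=(p>(hi+ring)/2).astype('uint8')
    c=[c for c in cv2.findContours(m,0,1)[0] if cv2.contourArea(c)>200]
    c=min(c,key=lambda c:np.linalg.norm(c.reshape(-1,2).mean(0)-r))
    e=cv2.fitEllipse(c);return np.array(e[0])+[x-r,y-r],e[1]
for a,b in zip([(190,189),(243,186),(298,181)],[(343,186),(398,182),(450,178)]):
    (u,s1),(v,s2)=disc(A,a),disc(B,b)
    P,e=tri(A,u,B,v);print(u,np.round(s1,1),v,np.round(s2,1),'->',P,round(e,4))
def blob(d,x0,y0,x1,y1):
    h=cv2.cvtColor(d['img'],cv2.COLOR_BGR2HSV);m=((h[...,1]<60)&(h[...,2]>70)).astype('uint8')
    z=np.zeros_like(m);z[y0:y1,x0:x1]=m[y0:y1,x0:x1]
    c=max(cv2.findContours(z,0,1)[0],key=cv2.contourArea);return c,cv2.minAreaRect(c)
E
python3 - <<'E'
from m import *
# lip edges: top lip and bottom lip as fitted quads
for n,d,rs in(('A',A,[(135,130,390,172),(150,205,395,240)]),('B',B,[(295,100,555,145),(300,185,545,215)])):
    for r in rs:
        c,q=blob(d,*r);e=cv2.approxPolyDP(c,3,True).reshape(-1,2)
        print(n,cv2.contourArea(c),q[0],q[1]);print(np.c_[e,onz(d,e,.055)[:,:2]])
E
```

```text
[187.2402 189.303 ] [29.3 33.3] [342.726  187.1461] [30.6 32.2] -> [ 0.4698 -0.1576  0.0471] 0.0002
[241.1052 187.3059] [30.3 33.1] [397.9524 184.8836] [30.3 32.9] -> [ 0.4822 -0.1093  0.0482] 0.0003
[296.9479 182.4469] [30.5 32.1] [449.9559 179.9029] [29.1 32.7] -> [ 0.4946 -0.061   0.0405] 0.0003
A 3795.0 (266.2705383300781, 157.9754180908203) (35.308937072753906, 243.36007690429688)
[[386.     131.       0.4704   0.0266]
 [325.     143.       0.4652  -0.025 ]
 [148.     151.       0.4269  -0.1721]
 [144.     157.       0.4306  -0.1779]
 [149.     165.       0.4383  -0.1768]
 [184.     163.       0.4459  -0.1465]
 [171.     171.       0.449   -0.1605]
 [213.     171.       0.4599  -0.1251]
 [214.     167.       0.4569  -0.1229]
 [218.     169.       0.4595  -0.1203]
 [215.     161.       0.4522  -0.12  ]
 [237.     162.       0.4586  -0.1021]
 [223.     171.       0.4625  -0.1168]
 [268.     171.       0.474   -0.0793]
 [261.     161.       0.4639  -0.082 ]
 [269.     158.       0.4635  -0.0746]
 [286.     159.       0.4686  -0.061 ]
 [277.     171.       0.4763  -0.0719]
 [318.   
[... 288 characters left out ...]
 223.       0.5494   0.0007]
 [330.     218.       0.5316  -0.0406]
 [326.     213.       0.5259  -0.0426]
 [159.     222.       0.4897  -0.192 ]
 [162.     232.       0.4997  -0.1938]
 [330.     223.       0.5363  -0.042 ]]
B 418.0 (476.4818115234375, 140.5651092529297) (10.239447593688965, 144.7646026611328)
[[548.     129.       0.4693   0.0243]
 [486.     141.       0.4639  -0.0289]
 [404.     144.       0.4459  -0.0968]
 [491.     144.       0.4678  -0.0251]]
B 863.5 (342.5, 197.0) (24.0, 47.0)
[[319.     186.       0.4601  -0.1769]
 [324.     200.       0.4739  -0.1766]
 [342.     209.       0.4869  -0.1637]
 [357.     204.       0.4863  -0.1495]
 [366.     185.       0.4715  -0.1371]]
```

```bash
python3 - <<'E'
from m import *
# outer edges of the lips: strongest vertical gradient near guessed lines, sub-pixel, robust line fit, on z=.055
def edge(d,p,q,sgn):
    g=cv2.GaussianBlur(cv2.cvtColor(d['img'],cv2.COLOR_BGR2GRAY),(3,3),0).astype(float);pts=[]
    for x in range(p[0]+4,q[0]-4):
        y=p[1]+(q[1]-p[1])*(x-p[0])/(q[0]-p[0]); r=np.arange(int(y)-6,int(y)+7)
        gr=sgn*(g[r+1,x]-g[r-1,x]); k=int(np.argmax(gr))
        if 0<k<12:
            a,b,c=gr[k-1:k+2]; pts.append([x,r[k]+.5*(a-c)/(a-2*b+c+1e-9)])
    w=onz(d,pts,.055)[:,:2]; vx,vy,x0,y0=cv2.fitLine(w.astype('f4'),cv2.DIST_HUBER,0,.001,.001).ravel()
    s=np.sign(vy);return np.degrees(np.arctan2(s*vy,s*vx)),np.array([x0,y0])
for n,d,U,L in(('A',A,((148,151),(325,143)),((162,232),(329,226))),('B',B,((306,148),(490,141)),((312,229),(482,224)))):
    au,pu=edge(d,*U,1); al,pl=edge(d,*L,-1)
    a=np.radians((au+al)/2);nrm=np.array([np.sin(a),-np.cos(a)])
    print(n,au,al,'sep',(pl-pu)@nrm,'mid offset of caps centre', (np.array([.4822,-.1092])-(pu+pl)/2)@nrm)
E
```

```text
[187.2402 189.303 ] [29.3 33.3] [342.726  187.1461] [30.6 32.2] -> [ 0.4698 -0.1576  0.0471] 0.0002
[241.1052 187.3059] [30.3 33.1] [397.9524 184.8836] [30.3 32.9] -> [ 0.4822 -0.1093  0.0482] 0.0003
[296.9479 182.4469] [30.5 32.1] [449.9559 179.9029] [29.1 32.7] -> [ 0.4946 -0.061   0.0405] 0.0003
A 75.62156 75.43958 sep 0.07570809 mid offset of caps centre 0.00010036944665495627
B 75.6897 75.36205 sep 0.07563203 mid offset of caps centre 0.0004527972136706055
```

The caps nearest the closed end (top at 47 mm) and in the middle (48 mm) stand proud, and the one by the mouth (40.5 mm) is seated. The carrier origin is at about (0.4822, -0.1092), with its axis at 75.5°.

```bash
python3 - <<'E'
from h import *
plan([.4698,-.1576,.07],165.5)
E
```

```text
pos [ 0.4562 -0.1695  0.1999] F [-0.3 -0.7 -0.2] t 3.77 q [-0.41 -0.08  2.03  0.    1.18 -1.68]
shift [-0.0372  0.0613  0.5195] turn [ 0.0003  0.0024 -0.0583]
```

>>> play_rows(
  rows=[
    [[-0.037,0.061,0.1],[0,0,-0.058]],
    [[-0.037,0.061,0.2],[0,0,-0.058]],
    [[-0.037,0.061,0.3],[0,0,-0.058]],
    [[-0.037,0.061,0.4],[0,0,-0.058]],
    [[-0.037,0.061,0.5],[0,0,-0.058]],
    [[-0.037,0.061,0.52],[0,0,-0.058]],
    [[-0.037,0.061,0.52],[0,0,-0.058]],
    [[-0.037,0.061,0.52],[0,0,-0.058]],
    [[-0.037,0.061,0.52],[0,0,-0.058]],
    [[-0.037,0.061,0.52],[0,0,-0.058]],
  ],
  claw=-1,
  newtons=40,
)

```text
time: 4.6
tool_pos: [0.4707, -0.1571, 0.0709]
tcp_rot: [0.392, 3.113, -0.001]
wrist_force: [-0.1, -0.1, -0.3]
width: -0.0
grip_force: 0.0
```

>>> play_rows(
  rows=[
    [[0,0,0.04],[0,0,0]],
    [[0,0,0.07],[0,0,0]],
    [[0,0,0.09],[0,0,0]],
    [[0,0,0.1],[0,0,0]],
    [[0,0,0.11],[0,0,0]],
    [[0,0,0.11],[0,0,0]],
  ],
)

```text
time: 5.1
tool_pos: [0.4687, -0.1566, 0.0408]
tcp_rot: [-0.392, -3.116, -0.0]
wrist_force: [0.8, -0.3, 0.4]
width: -0.003
grip_force: 0.0
```

>>> play_rows(
  rows=[
    [[0,0,0.005],[0,0,0]],
    [[0,0,0.01],[0,0,0]],
    [[0,0,0.01],[0,0,0]],
  ],
)

```text
time: 5.35
tool_pos: [0.4687, -0.1566, 0.0399]
tcp_rot: [-0.392, -3.116, -0.0]
wrist_force: [-5.0, 1.6, 12.3]
width: 0.002
grip_force: 6.3
```

>>> play_rows(
  rows=[
    [[0,0,0.004],[0,0,0]],
    [[0,0,0.008],[0,0,0]],
    [[0,0,0.008],[0,0,0]],
  ],
)

```text
time: 5.6
tool_pos: [0.4688, -0.1566, 0.0398]
tcp_rot: [-0.392, -3.115, -0.0]
wrist_force: [-10.9, 3.9, 27.3]
width: -0.001
grip_force: 13.6
```

The first cap stopped hard at 39.9 mm, so it is seated. Next is the middle one.

>>> play_rows(
  rows=[
    [[0,0,-0.06],[0,0,0]],
    [[0,0,-0.12],[0,0,0]],
    [[0,0.1,-0.12],[0,0,0]],
    [[0,0.2,-0.12],[0,0,0]],
    [[0,0.2,-0.12],[0,0,0]],
    [[0,0.2,-0.12],[0,0,0]],
    [[0,0.2,-0.08],[0,0,0]],
    [[0,0.2,-0.05],[0,0,0]],
    [[0,0.2,-0.03],[0,0,0]],
    [[0,0.2,-0.015],[0,0,0]],
    [[0,0.2,-0.008],[0,0,0]],
    [[0,0.2,-0.004],[0,0,0]],
    [[0,0.2,0],[0,0,0]],
    [[0,0.2,0],[0,0,0]],
  ],
)

```text
time: 6.77
tool_pos: [0.4811, -0.1087, 0.0397]
tcp_rot: [-0.393, -3.115, -0.0]
wrist_force: [-11.6, 2.4, 29.2]
width: -0.004
grip_force: 15.3
```

Both caps are seated, so I lift and go to look at the lid from close by.

>>> play_rows(
  rows=[
    [[0,0,-0.15],[0,0,0]],
    [[0,0,-0.3],[0,0,0]],
    [[0,0.15,-0.45],[0,0,0]],
    [[0,0.3,-0.6],[0,0,0]],
    [[0,0.45,-0.64],[0,0,0]],
    [[0,0.6,-0.64],[0,0,0]],
    [[0,0.75,-0.64],[0,0,0]],
    [[0,0.9,-0.64],[0,0,0]],
    [[0,1,-0.64],[0,0,0]],
    [[0,1,-0.64],[0,0,0]],
    [[0,1,-0.64],[0,0,0]],
  ],
  claw=0.2,
)

```text
time: 7.68
tool_pos: [0.5429, 0.1348, 0.1955]
tcp_rot: [-0.388, -3.115, 0.002]
wrist_force: [-0.8, -0.6, 0.8]
width: 0.599
grip_force: 0.0
```

```bash
python3 - <<'E'
from h import *
plan([.50,.21,.2],158)
plan([.50,.30,.2],158)
E
```

```text
pos [0.5429 0.1348 0.1955] F [-0.8 -0.6  0.8] t 7.68 q [ 0.2   0.07  1.89 -0.    1.18 -1.12]
shift [ 0.2401  0.2493 -0.018 ] turn [-0.0018 -0.0023  0.1733]
pos [0.5429 0.1348 0.1955] F [-0.8 -0.6  0.8] t 7.68 q [ 0.2   0.07  1.89 -0.    1.18 -1.12]
shift [ 0.3285  0.5983 -0.0183] turn [-0.0018 -0.0023  0.1733]
```

>>> play_rows(
  rows=[
    [[0.12,0.12,-0.02],[0,0,0.1]],
    [[0.24,0.25,-0.02],[0,0,0.17]],
    [[0.24,0.25,-0.02],[0,0,0.17]],
    [[0.24,0.25,-0.02],[0,0,0.17]],
    [[0.24,0.25,-0.02],[0,0,0.17]],
  ],
)

```text
time: 8.1
tool_pos: [0.5004, 0.208, 0.2012]
tcp_rot: [-0.599, -3.084, 0.002]
wrist_force: [-0.7, 0.1, 0.1]
width: 0.603
grip_force: 0.0
```

```bash
python3 - <<'E'
from h import *
d=grab('wrist','w4.png')
np.savez('w4',T=d['T'],K=d['K'],k1=d['k1'],img=d['img'])
E
```

>>> play_rows(
  rows=[
    [[0,0.15,0],[0,0,0]],
    [[0,0.3,0],[0,0,0]],
    [[0,0.4,0],[0,0,0]],
    [[0,0.4,0],[0,0,0]],
    [[0,0.4,0],[0,0,0]],
  ],
)

```text
time: 8.57
tool_pos: [0.5391, 0.3012, 0.2011]
tcp_rot: [-0.6, -3.083, 0.002]
wrist_force: [-0.0, -0.7, -0.7]
width: 0.604
grip_force: 0.0
```

```bash
python3 - <<'E'
from h import *
d=grab('wrist','w5.png')
np.savez('w5',T=d['T'],K=d['K'],k1=d['k1'],img=d['img'])
a=cv2.imread('pics/w4.png');cv2.imwrite('pics/w45.png',np.vstack([a[20:300],d['img'][20:300]]))
E
```

```text
(no output)
```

View pics/w45.png

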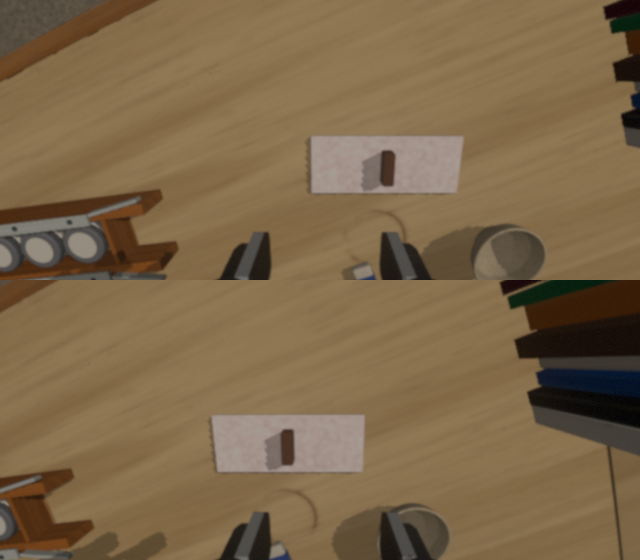

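The lid spans (310–463, 156–213) in w4 and (212–365, 155–212) in w5. Its dark bar is at about (388,188) and (288,187).

```bash
python3 - <<'E' | tail -n +4
from m import *
A,B=ld('w4'),ld('w5')
def quad(d,r):
    x0,y0,x1,y1=r;h=cv2.cvtColor(d['img'],cv2.COLOR_BGR2HSV)[y0:y1,x0:x1]
    m=((h[...,1]<70)&(h[...,2]>90)).astype('uint8')
    c=max(cv2.findContours(m,0,1)[0],key=cv2.contourArea);c=cv2.convexHull(c)
    e=cv2.approxPolyDP(c,5,True).reshape(-1,2)+[x0,y0]
    return cv2.boxPoints(cv2.minAreaRect(c))+[x0,y0],e
def bar(d,r):
    x0,y0,x1,y1=r;im=d['img'][y0:y1,x0:x1];g=im.max(2)
    m=((g<90)&(im[...,2].astype(int)-im[...,0]>15)).astype('uint8')
    c=max(cv2.findContours(m,0,1)[0],key=cv2.contourArea);q=cv2.minAreaRect(c);return np.array(q[0])+[x0,y0],q[1:],c.reshape(-1,2)+[x0,y0]
qs=[]
for d,r,rb in((A,(295,140,480,230),(365,160,405,215)),(B,(195,140,380,230),(265,160,310,215))):
    _,e=quad(d,r);print(e.tolist());u,s,c=bar(d,rb);print('bar',u,s);
    e=e[np.argsort(np.arctan2(*(e-e.mean(0)).T))];qs.append((e,u,c))
    w=onz(d,e,.005)[:,:2];print(w,w.mean(0))
if len(qs[0][0])==len(qs[1][0])==4:
    P=np.array([tri(A,a,B,b)[0] for a,b in zip(qs[0][0],qs[1][0])]);print(P,P.mean(0))
print('bar tri',tri(A,qs[0][1],B,qs[1][1]))
for d,(e,u,c) in zip((A,B),qs):
    w=onz(d,c,.023)[:,:2];q=cv2.minAreaRect((w*1000).astype('f4'));print('bar@23',q)
E
```

```text
[[463, 157], [456, 212], [311, 212], [311, 156]]
bar [386.6907 187.9494] ((13.099440574645996, 34.24568176269531), 3.5763344764709473)
[[0.4851 0.1992]
 [0.5409 0.1758]
 [0.5991 0.3198]
 [0.5436 0.3421]] [0.5422 0.2592]
[[364, 155], [362, 211], [217, 211], [212, 155]]
bar [287. 187.] ((34.0, 12.0), 90.0)
[[0.4851 0.1999]
 [0.5409 0.1763]
 [0.5988 0.3198]
 [0.5428 0.3423]] [0.5419 0.2596]
[[0.4853 0.199  0.0029]
 [0.5413 0.1757 0.0038]
 [0.5987 0.3197 0.0055]
 [0.5432 0.3422 0.005 ]] [0.5421 0.2591 0.0043]
bar tri (array([0.5423, 0.2587, 0.0143]), np.float64(5.7751355980446865e-05))
bar@23 ((539.5859375, 258.0018005371094), (12.939385414123535, 35.06673812866211), 68.01300048828125)
bar@23 ((540.5040893554688, 260.4939270019531), (11.88289737701416, 35.214324951171875), 66.27506256103516)
```

```bash
python3 - <<'E'
from h import *
plan([.5420,.2594,.009],158)
E
```

```text
pos [0.5385 0.3005 0.201 ] F [-0.2 -0.4  0.4] t 8.62 q [ 0.47  0.18  1.77 -0.    1.2  -0.72]
shift [-0.075  -0.1457  0.7684] turn [-0.0023 -0.0007 -0.0012]
```

>>> play_rows(
  rows=[
    [[-0.075,-0.146,0.1],[0,0,0]],
    [[-0.075,-0.146,0.25],[0,0,0]],
    [[-0.075,-0.146,0.4],[0,0,0]],
    [[-0.075,-0.146,0.5],[0,0,0]],
    [[-0.075,-0.146,0.6],[0,0,0]],
    [[-0.075,-0.146,0.68],[0,0,0]],
    [[-0.075,-0.146,0.73],[0,0,0]],
    [[-0.075,-0.146,0.76],[0,0,0]],
    [[-0.075,-0.146,0.768],[0,0,0]],
    [[-0.075,-0.146,0.768],[0,0,0]],
    [[-0.075,-0.146,0.768],[0,0,0]],
  ],
)

```text
time: 9.53
tool_pos: [0.543, 0.2615, 0.0112]
tcp_rot: [0.599, 3.082, 0.002]
wrist_force: [0.1, 0.4, -0.1]
width: 0.597
grip_force: 0.0
```

```bash
python3 - <<'E'
from h import *
plan([.5420,.2594,.009],158)
E
```

```text
pos [0.543  0.2615 0.0112] F [ 0.1  0.4 -0.1] t 9.53 q [ 0.41  0.35  1.94 -0.    0.85 -0.78]
shift [ 0.0005 -0.0091  0.0088] turn [ 0.002   0.0021 -0.0003]
```

>>> play_rows(
  rows=[
    [[0,-0.008,0.008],[0,0,0]],
    [[0,-0.008,0.008],[0,0,0]],
    [[0,-0.008,0.008],[0,0,0]],
  ],
)

```text
time: 9.78
tool_pos: [0.5415, 0.2596, 0.0086]
tcp_rot: [0.599, 3.083, 0.001]
wrist_force: [-0.9, -0.5, -0.8]
width: 0.603
grip_force: 0.0
```

>>> play_rows(
  rows=[
    [[0,0,0],[0,0,0]],
    [[0,0,0],[0,0,0]],
    [[0,0,0],[0,0,0]],
    [[0,0,0],[0,0,0]],
    [[0,0,0],[0,0,0]],
    [[0,0,0],[0,0,0]],
  ],
  claw=-1,
  newtons=60,
)

```text
time: 10.28
tool_pos: [0.5413, 0.2596, 0.0082]
tcp_rot: [0.599, 3.084, 0.001]
wrist_force: [0.3, 0.7, 3.1]
width: 0.116
grip_force: 62.4
```

>>> play_rows(
  rows=[
    [[0,0,-0.08],[0,0,0]],
    [[0,0,-0.2],[0,0,0]],
    [[0,0,-0.35],[0,0,0]],
    [[0,0,-0.44],[0,0,0]],
    [[0,0,-0.44],[0,0,0]],
    [[0,0,-0.44],[0,0,0]],
  ],
)

```text
time: 10.78
tool_pos: [0.5422, 0.2599, 0.1193]
tcp_rot: [0.599, 3.081, 0.003]
wrist_force: [-0.4, -0.2, -2.9]
width: 0.126
grip_force: 62.0
```

```bash
python3 - <<'E'
from h import *
c=np.array([.4822,-.1092]);u=np.array([np.cos(np.radians(75.55)),np.sin(np.radians(75.55))])
for x in(.19,.16): plan([*(c+u*x),.12],165.55)
d=grab('wrist','w6.png')
E
```

```text
pos [0.5422 0.2599 0.1193] F [-0.4 -0.2 -2.9] t 10.78 q [ 0.41  0.22  1.88 -0.    1.04 -0.78]
shift [-0.2308 -0.7053 -0.0039] turn [ 0.0029  0.0034 -0.1677]
pos [0.5422 0.2599 0.1193] F [-0.4 -0.2 -2.9] t 10.78 q [ 0.41  0.22  1.88 -0.    1.04 -0.78]
shift [-0.2466 -0.8243 -0.0041] turn [ 0.0029  0.0034 -0.1677]
```

View pics/w6.png

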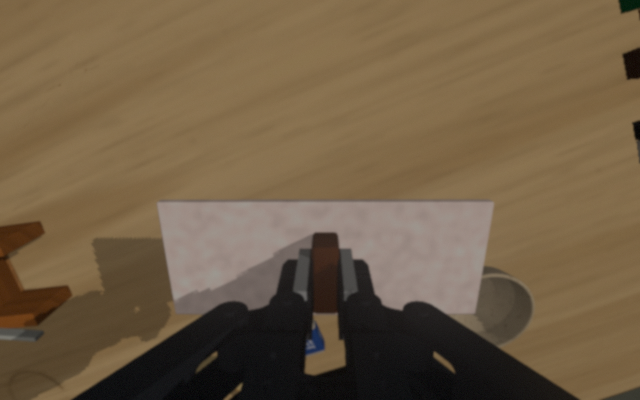

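The lid is lifted, level and square in the fingers. Its near edge runs from (158,201) to (494,201), so I use that edge to find the lid's offset in the hand.

```bash
python3 - <<'E'
from h import *
np.set_printoptions(precision=4,suppress=True)
d=grab('wrist'); d['T']=np.array(d['mount'])
g=cv2.GaussianBlur(cv2.cvtColor(d['img'],cv2.COLOR_BGR2GRAY),(3,3),0).astype(float)
pts=[[x,190+np.argmax(g[191:213,x]-g[189:211,x])] for x in range(170,290,4)]+[[x,190+np.argmax(g[191:213,x]-g[189:211,x])] for x in range(360,485,4)]
w=onz(d,pts,.0035);l=cv2.fitLine(w[:,:2].astype('f4'),cv2.DIST_HUBER,0,.001,.001).ravel()
print('edge dir deg from tool y',np.degrees(np.arctan(l[0]/l[1])),'x at y=0',l[2]-l[3]*l[0]/l[1])
for uv in((158,201),(494,201),(177,314),(476,314)): print(onz(d,[uv],.0035))
E
```

```text
edge dir deg from tool y 0.2347989 x at y=0 0.029962476
[[ 0.0302 -0.0762  0.0035]]
[[0.0301 0.0777 0.0035]]
[[-0.0319 -0.0764  0.0035]]
[[-0.032   0.0786  0.0035]]
```

>>> play_rows(
  rows=[
    [[-0.03,-0.1,0],[0,0,-0.03]],
    [[-0.07,-0.22,0],[0,0,-0.07]],
    [[-0.11,-0.35,0],[0,0,-0.1]],
    [[-0.15,-0.48,0],[0,0,-0.13]],
    [[-0.19,-0.6,0],[0,0,-0.168]],
    [[-0.22,-0.7,0],[0,0,-0.168]],
    [[-0.235,-0.77,0],[0,0,-0.168]],
    [[-0.235,-0.77,0],[0,0,-0.168]],
    [[-0.235,-0.77,0],[0,0,-0.168]],
    [[-0.235,-0.77,0],[0,0,-0.168]],
  ],
)

```text
time: 11.72
tool_pos: [0.5224, 0.0593, 0.1162]
tcp_rot: [-0.395, -3.114, -0.0]
wrist_force: [0.4, -0.1, -0.9]
width: 0.124
grip_force: 61.9
```

```bash
cat >> h.py <<'E'
def boxplan(x,z,dx=.001,dy=-.001,yaw=165.55):
    a=np.radians(75.55);u=np.array([np.cos(a),np.sin(a)]);tx=np.array([-u[1],u[0]])
    plan([*(np.array([.4822,-.1092])-u*x+tx*dx+u*dy),z],yaw)
E
python3 - <<'E'
from h import *
boxplan(-.175,.09)
d=grab('wrist','w7.png')
E
```

```text
pos [0.5224 0.0593 0.1162] F [ 0.4 -0.1 -0.9] t 11.72 q [ 0.07  0.09  2.04  0.    1.02 -1.25]
shift [-0.0089  0.0033  0.1047] turn [-0.0004 -0.0035 -0.0003]
```

View pics/w7.png

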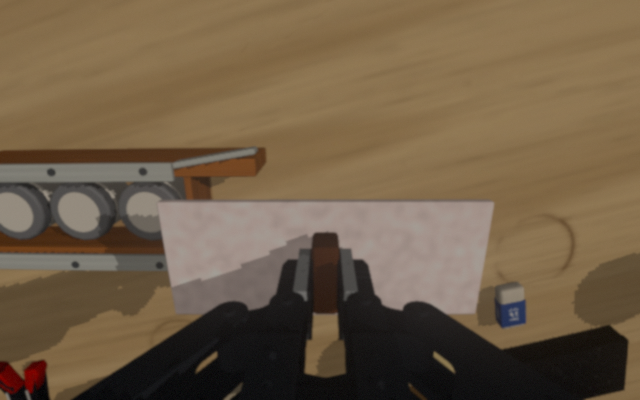

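The carrier's lips run parallel to the lid, which is held above and in front of the mouth. I descend partway and correct.

>>> play_rows(
  rows=[
    [[-0.009,0.003,0.04],[0,0,0]],
    [[-0.009,0.003,0.08],[0,0,0]],
    [[-0.009,0.003,0.105],[0,0,0]],
    [[-0.009,0.003,0.105],[0,0,0]],
    [[-0.009,0.003,0.105],[0,0,0]],
    [[-0.009,0.003,0.105],[0,0,0]],
    [[-0.009,0.003,0.105],[0,0,0]],
    [[-0.009,0.003,0.105],[0,0,0]],
  ],
)

```text
time: 12.43
tool_pos: [0.5262, 0.0592, 0.0921]
tcp_rot: [0.395, 3.116, 0.0]
wrist_force: [0.3, 0.0, -1.5]
width: 0.122
grip_force: 61.9
```

```bash
python3 - <<'E'
from h import *
boxplan(-.168,.053)
d=grab('wrist')
boxplan(-.168,.053)
d=grab('wrist')
boxplan(-.168,.053)
# in-view check: lip outer near edge & far? report near lip outer edge in tool frame at lip-top height
E
```

```text
pos [0.5262 0.0592 0.0921] F [ 0.3  0.  -1.5] t 12.43 q [ 0.06  0.12  2.05  0.    0.97 -1.25]
shift [ 0.0067 -0.0282  0.1563] turn [0.0004 0.0013 0.0003]
pos [0.5262 0.0591 0.0921] F [ 0.2  0.7 -1.6] t 12.48 q [ 0.06  0.12  2.05  0.    0.97 -1.25]
shift [ 0.0067 -0.0279  0.1563] turn [0.0004 0.0013 0.0002]
pos [0.5262 0.0591 0.0921] F [-0.6 -0.1 -2.9] t 12.53 q [ 0.06  0.12  2.05 -0.    0.97 -1.25]
shift [ 0.0066 -0.0277  0.1562] turn [0.0004 0.0013 0.0002]
```

>>> play_rows(
  rows=[
    [[0.007,-0.028,0.04],[0,0,0]],
    [[0.007,-0.028,0.08],[0,0,0]],
    [[0.007,-0.028,0.1],[0,0,0]],
    [[0.007,-0.028,0.12],[0,0,0]],
    [[0.007,-0.028,0.135],[0,0,0]],
    [[0.007,-0.028,0.145],[0,0,0]],
    [[0.007,-0.028,0.152],[0,0,0]],
    [[0.007,-0.028,0.152],[0,0,0]],
    [[0.007,-0.028,0.152],[0,0,0]],
    [[0.007,-0.028,0.152],[0,0,0]],
    [[0.007,-0.028,0.152],[0,0,0]],
  ],
)

```text
time: 13.45
tool_pos: [0.5227, 0.0528, 0.0539]
tcp_rot: [0.394, 3.116, 0.0]
wrist_force: [0.3, 1.6, -1.4]
width: 0.121
grip_force: 61.9
```

```bash
python3 - <<'E'
from h import *
boxplan(-.14,.053)
d=grab('wrist','w8.png')
E
```

```text
pos [0.5227 0.0528 0.0539] F [ 0.3  1.6 -1.4] t 13.45 q [ 0.05  0.16  2.08 -0.    0.89 -1.27]
shift [-0.0008 -0.1121  0.0037] turn [0.0003 0.0009 0.0004]
```

View pics/w8.png

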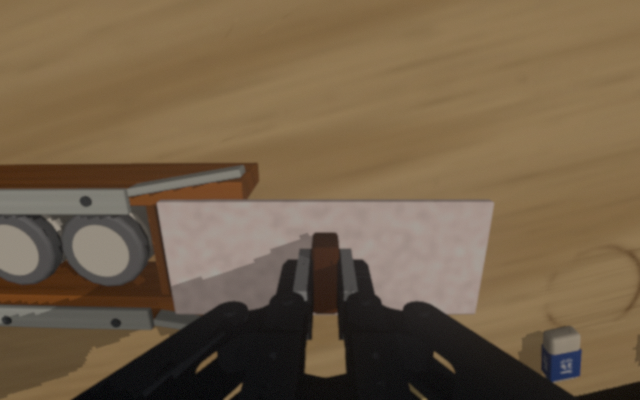

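>>> play_rows(
  rows=[
    [[0,-0.01,0.005],[0,0,0]],
    [[0,-0.02,0.005],[0,0,0]],
    [[0,-0.035,0.005],[0,0,0]],
    [[0,-0.05,0.005],[0,0,0]],
    [[0,-0.065,0.005],[0,0,0]],
    [[0,-0.08,0.005],[0,0,0]],
    [[0,-0.095,0.005],[0,0,0]],
    [[0,-0.112,0.005],[0,0,0]],
    [[0,-0.112,0.005],[0,0,0]],
    [[0,-0.112,0.005],[0,0,0]],
    [[0,-0.112,0.005],[0,0,0]],
  ],
)

```text
time: 14.42
tool_pos: [0.5154, 0.0256, 0.0523]
tcp_rot: [0.395, 3.117, 0.0]
wrist_force: [0.1, -0.1, -0.6]
width: 0.119
grip_force: 61.9
```

```bash
python3 - <<'E'
from h import *
boxplan(-.09,.0525)
print(bot.read_state()['torque'])
E
```

```text
pos [0.5154 0.0256 0.0523] F [ 0.1 -0.1 -0.6] t 14.42 q [ 0.    0.15  2.1   0.    0.89 -1.32]
shift [-0.002  -0.1993 -0.0008] turn [ 0.0002  0.0001 -0.0001]
[-0.01143751 -0.01752166 -0.03150495]
```

>>> play_rows(
  rows=[
    [[-0.001,-0.02,0],[0,0,0]],
    [[-0.002,-0.04,0],[0,0,0]],
    [[-0.002,-0.06,0],[0,0,0]],
    [[-0.002,-0.08,0],[0,0,0]],
    [[-0.002,-0.1,0],[0,0,0]],
    [[-0.002,-0.12,0],[0,0,0]],
    [[-0.002,-0.14,0],[0,0,0]],
    [[-0.002,-0.16,0],[0,0,0]],
    [[-0.002,-0.18,0],[0,0,0]],
    [[-0.002,-0.2,0],[0,0,0]],
    [[-0.002,-0.2,0],[0,0,0]],
    [[-0.002,-0.2,0],[0,0,0]],
  ],
)

```text
time: 15.42
tool_pos: [0.5033, -0.0232, 0.0523]
tcp_rot: [0.396, 3.116, 0.0]
wrist_force: [-0.1, -0.1, -2.0]
width: 0.124
grip_force: 61.9
```

```bash
python3 - <<'E'
from h import *
boxplan(-.01,.0525)
print(bot.read_state()['torque'])
E
```

```text
pos [ 0.5033 -0.0232  0.0523] F [-0.1 -0.1 -2. ] t 15.42 q [-0.1   0.13  2.13  0.    0.89 -1.41]
shift [-1.000e-04 -3.182e-01 -8.000e-04] turn [ 0.0001  0.0001 -0.0006]
[ 0.01480644  0.02573496 -0.04437617]
```

>>> play_rows(
  rows=[
    [[0,-0.02,0],[0,0,0]],
    [[0,-0.045,0],[0,0,0]],
    [[0,-0.07,0],[0,0,0]],
    [[0,-0.095,0],[0,0,0]],
    [[0,-0.12,0],[0,0,0]],
    [[0,-0.145,0],[0,0,0]],
    [[0,-0.17,0],[0,0,0]],
    [[0,-0.195,0],[0,0,0]],
    [[0,-0.22,0],[0,0,0]],
    [[0,-0.245,0],[0,0,0]],
    [[0,-0.27,0],[0,0,0]],
    [[0,-0.295,0],[0,0,0]],
    [[0,-0.318,0],[0,0,0]],
    [[0,-0.318,0],[0,0,0]],
    [[0,-0.318,0],[0,0,0]],
  ],
)

```text
time: 16.67
tool_pos: [0.4834, -0.1002, 0.0523]
tcp_rot: [-0.396, -3.116, -0.0]
wrist_force: [0.1, 0.6, -1.1]
width: 0.119
grip_force: 61.9
```

```bash
python3 - <<'E'
from h import *
boxplan(0,.0515)
print(bot.read_state()['torque'])
E
```

```text
pos [ 0.4834 -0.1002  0.0523] F [ 0.1  0.6 -1.1] t 16.67 q [-0.25  0.11  2.15  0.    0.88 -1.57]
shift [-0.0002 -0.0401  0.003 ] turn [ 0.0002 -0.0001 -0.0008]
[-0.0184787  -0.02220985 -0.00343618]
```

Almost home, with no contact forces. I creep the last 10 mm and watch the force.

>>> play_rows(
  rows=[
    [[0,-0.008,0.003],[0,0,0]],
    [[0,-0.016,0.003],[0,0,0]],
    [[0,-0.024,0.003],[0,0,0]],
    [[0,-0.032,0.003],[0,0,0]],
    [[0,-0.038,0.003],[0,0,0]],
    [[0,-0.042,0.003],[0,0,0]],
    [[0,-0.042,0.003],[0,0,0]],
  ],
)

```text
time: 17.25
tool_pos: [0.481, -0.1094, 0.0516]
tcp_rot: [0.396, 3.117, 0.002]
wrist_force: [-0.1, 3.6, -0.9]
width: 0.118
grip_force: 62.0
```

>>> play_rows(
  rows=[
    [[0,-0.004,0],[0,0,0]],
    [[0,-0.008,0],[0,0,0]],
    [[0,-0.008,0],[0,0,0]],
    [[0,-0.008,0],[0,0,0]],
  ],
)

```text
time: 17.58
tool_pos: [0.481, -0.1095, 0.0518]
tcp_rot: [0.397, 3.116, 0.007]
wrist_force: [2.5, 13.4, 0.8]
width: 0.12
grip_force: 62.1
```

The lid met the end: the slide-direction force rose to 13 N and the motion stopped. I release.

>>> play_rows(
  rows=[
    [[0,0.002,0.001],[0,0,0]],
    [[0,0.004,0.001],[0,0,0]],
    [[0,0.006,0.001],[0,0,0]],
    [[0,0.006,0.001],[0,0,0]],
  ],
)

```text
time: 17.92
tool_pos: [0.481, -0.1094, 0.0514]
tcp_rot: [0.395, 3.117, 0.003]
wrist_force: [0.8, 5.6, 1.1]
width: 0.115
grip_force: 62.2
```

>>> play_rows(
  rows=[
    [[0,0,0],[0,0,0]],
    [[0,0,0],[0,0,0]],
    [[0,0,0],[0,0,0]],
    [[0,0,0],[0,0,0]],
    [[0,0,-0.05],[0,0,0]],
    [[0,0,-0.15],[0,0,0]],
    [[0,0,-0.3],[0,0,0]],
    [[0,0,-0.45],[0,0,0]],
    [[0.1,0,-0.6],[0,0,0]],
    [[0.2,0,-0.6],[0,0,0]],
    [[0.2,0,-0.6],[0,0,0]],
    [[0.2,0,-0.6],[0,0,0]],
    [[0.2,0,-0.6],[0,0,0]],
  ],
  claw=-0.2,
)

```text
time: 19.0
tool_pos: [0.4324, -0.0983, 0.2009]
tcp_rot: [0.395, 3.116, -0.0]
wrist_force: [-0.3, -0.1, 0.1]
width: 0.405
grip_force: 0.0
```

```bash
python3 - <<'E'
from h import *
d=grab('wrist','w9.png')
np.savez('w9',T=d['T'],K=d['K'],k1=d['k1'],img=d['img'])
a=np.radians(75.55);u=np.array([np.cos(a),np.sin(a)])
c=np.array([.4822,-.1092]);tx=np.array([-u[1],u[0]])
print('expected px of lid rear corners home (z .048)',proj(d,[[*(c+u*.078+tx*s*.031),.048] for s in(1,-1)]))
print('lip mouth corners',proj(d,[[*(c+u*.078+tx*s*.038),.055] for s in(1,-1)]))
print('inner end wall',proj(d,[[*(c-u*.078+tx*s*.026),.048] for s in(1,-1)]))
print(bot.read_state()['time'],bot.read_state()['width'])
E
```

```text
expected px of lid rear corners home (z .048) [[411.61831226 198.7453131 ]
 [406.33826317 258.67437651]]
lip mouth corners [[414.14737971 193.87099763]
 [407.38818623 268.64553167]]
inner end wall [[242.2703841  203.89313369]
 [246.51453289 254.16592181]]
19.05 0.4021779055179634
```

View pics/w9.png

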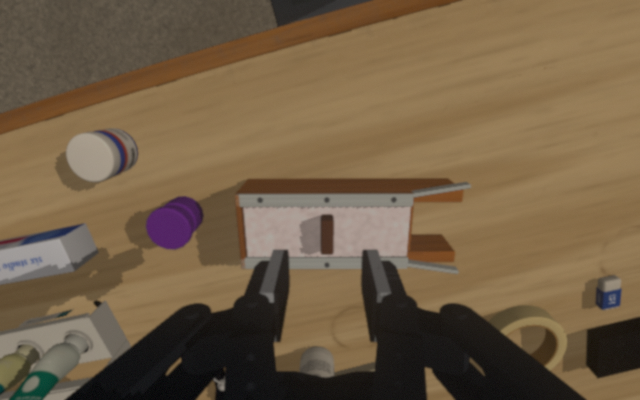

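The lid lies under the lips from about (244,232) at the closed end to (411,232), flush with the mouth. Its rear edge is where the calibration predicts for home (about 409), and nothing else has moved.

```bash
python3 -c "
from workcell import bot
print(bot.finish_job())"
```

```text
the job is handed in; nothing more can be done
None
```

I pressed the two proud caps (middle and closed-end) down to their hard stop at 40 mm. The third was already seated. I then slid the white lid in until it met the closed end, left it shut in its grooves, and handed the job in at about 19 s.

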